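# Lid a rinsing basket and tip it to drain

## Robot

A 6-joint arm with a two-finger parallel gripper is mounted at the origin on the work surface. World frame = base frame: x ahead of the robot, y to its left, z up, the work surface at z = 0. Lengths are in mm, angles in rad, forces in N, time in s.
With the tool pointing down it reaches from about 275 to 750 mm from the base axis. Payload 10.2 kg.
Tool frame: the origin (TCP) lies between the finger pads; the fingertips stand 11 mm ahead of it and the grasp point (between the pads) lies 8 mm behind it; z points along the fingers, y is the line along which they close (so a half turn about z gives the same grasp; the last joint's range is limited). The gripper opens to 85 mm and grips with 20 to 120 N. Pads are 22 mm wide; open, the fingers measure 114 mm over their backs; the gripper's body (76 mm by 85 mm) begins 54 mm behind the grasp point. The pads swing forward as they close: fully open they stand 13 mm farther back than shut.
Start: joints at [1.022, 0.313, 1.498, -0, 1.331, -0.223], TCP at [168.048, 497.384, 242.294] pointing down, gripper open.
Joint ranges: [-2.94, 2.94], [-0.97, 2.17], [0.19, 2.56], [-1.23, 4.37], [0.02, 3.11], [-2.88, 2.88]. Speed limits (rad/s): [2.39, 2.39, 3.01, 3.14, 3.14, 3.14].

## Interface

Orientations are given as a unit quaternion [w, x, y, z].
In Python, from rig import sense, eyes, finish_job gives the robot as it stands.
- The arm moves only by the shell command python3 -m jog 'ROWS' [FORCE]. ROWS is JSON, a list of rows, each a list of 7 numbers: the shift along the tool's x, y, z in m, then the turn, a rotation vector about the tool's x, y, z in rad, then the finger opening in m, from 0 to 0.0854. In form: [[dx, dy, dz, rx, ry, rz, gripper], ...]. A call has 1 to 5 rows; each row shifts and turns the commanded pose from where the row before left it, along the tool's axes as they then stand; what a row does not reach is not made up. A row lasts 1/10 s, in which the tool goes at most 50 mm and 8.59 degrees, less where a joint would pass 70% of its speed; a pose out of reach is approached as far as the arm can. A call is refused whole if a number of a shift passes 0.05 or a number of a turn 0.15, either way. A call with a gripper value outside its range is refused whole. The fingers move at their own pace and stop on an object; FORCE is the grip in N (left out, the last holds). Time passes only in rows, so rows that do not move let the fingers close. It gives the time, the measured TCP pose, the force, the opening and the grip force at its end, in the units of the state.
- sense(): the state, without advancing time (a new reading comes with each control period).
- eyes.capture(name): name is "side" or "top"; returns the picture (480x640x3 uint8, red, green, blue); there is no depth.
- eyes.calibration(name): a dict with "fx", "fy", "cx", "cy" (pixels), "cam_to_world" (4x4, takes a point from camera to world coordinates). Camera axes: x right, y down, z forward; pixel columns grow to the right and rows downward; lengths in mm; the calibration is good to about 2 mm. A picture is of the moment at which its call begins. calibration takes no time and is no camera call.
- finish_job(): hands the job in; it is judged then, once.
The state is a dict: "time_s": time; "joints": joint angles; "dq": joint speeds; "tau": joint torques, N m; "eef_pos": TCP position; "ee_rot": TCP orientation; "force": force on the tool from outside, world axes, zero at the start; "wrist_torque": the same for the moment, N m; "grip_width": opening from 0.0 (shut) to 1.0 (fully open); "grip_force": force on a finger pad.
Only numpy, scipy, OpenCV 4.12 (cv2) and the standard library are available. Lean on these libraries where they do the work, as an engineer would, in place of code of your own. Each camera call takes 0.05 s, during which the arm holds its last target. There are 200 camera calls.

## Task

The glass stoppers in the small steel basket have just been rinsed. Lower the loose wire lid onto the basket by its handle, without dropping it, cut corner over cut corner, so that it sits level with all its tabs inside the rim, and let go of it; then take the basket by the handle at the end away from the cut corner and tip it, lid on, until all four stoppers have slid down into the cut corner, keeping that corner low over the white drip tray. Finish while holding the basket steady and tilted like this (do not put it down or let go), and leave the bottles and the beaker alone.

Things in the scene. Friction and masses are not known exactly. Their poses are not given: they have to be found in the camera images.
- basket: loose stainless rinsing basket, 0.32 kg empty, standing on the drip tray's floor: 164 mm (its x) by 114 mm (its y) by 50 mm high, walls and floor 3 mm; origin at the centre of its underside, z up. The +x +y corner is cut off at 45 degrees, 26 mm along each side. A strap handle at each end (see basket_grip). Its x points roughly to the robot's right (-y), its y away from the robot
- basket_rim (a point): centre of the basket's mouth at the top of its rim, 50 mm above the underside; the underside of the lid's frame rests at this height
- basket_grip (a point): centre of the upright strap handle at the basket's -x end, the end away from the cut corner: basket frame (-121, 0, 39) mm. Strap 8 mm thick (x), 84 mm long (y), 18 mm high; open for 35 mm between strap and end wall and for 72 mm between its two side arms. The +x end has the same handle
- basket_corner (a point): inside of the cut corner at the floor, midway along the cut: basket frame (66, 41, 3) mm
- basket_corner_top (a point): outer edge of the rim midway along the cut: basket frame (69, 44, 50) mm
- lid: loose wire lid, 0.11 kg: flat frame 164 by 114 by 3 mm with the same cut corner at +x +y; origin at the centre of the frame's underside, z up. At the middle of each side a tab 20 mm wide hangs 9 mm down, bent inwards; with the lid on, the tabs lie inside the walls with about 2.5 mm of play. It starts lying level on its tabs on the bench to the robot's right
- lid_grip (a point): centre of the lid's raised strap handle, 33.5 mm above the frame's underside: a bar 64 mm long (lid x), 10 mm thick (lid y), 13 mm high, with 24 mm of free height under it
- lid_corner (a point): outer edge of the lid's cut corner at the frame's underside, midway along the cut: lid frame (69, 44, 0) mm
- drip_tray: white plastic drip tray, fixed: 320 mm (its x) by 230 mm (its y), floor 4 mm above the bench, rim 14 mm above the bench; origin at the centre of its underside
- stopper1_mid (a point): middle of amber glass stopper 1 of 4, loose in the basket: 18 g, round head 24 mm across and 8 mm thick, 26 mm high in all; starts standing on its flat head; this point is 10 mm above the head's face; the wet stoppers start to slide at 10 to 14 degrees and need about 25 to 35 degrees, sloping towards the cut corner, to slide along the walls right into it
- stopper2_mid (a point): middle of amber glass stopper 2 of 4, loose in the basket: 18 g, round head 24 mm across and 8 mm thick, 26 mm high in all; starts standing on its flat head; this point is 10 mm above the head's face
- stopper3_mid (a point): middle of amber glass stopper 3 of 4, loose in the basket: 18 g, round head 24 mm across and 8 mm thick, 26 mm high in all; starts standing on its flat head; this point is 10 mm above the head's face
- stopper4_mid (a point): middle of amber glass stopper 4 of 4, loose in the basket: 18 g, round head 24 mm across and 8 mm thick, 26 mm high in all; starts standing on its flat head; this point is 10 mm above the head's face
- reagent_bottle: amber glass reagent bottle, 72 mm across, 155 mm high, on the bench beyond the work; leave alone; origin at its foot
- beaker: glass beaker, 72 mm across, 95 mm high, on the bench beyond the work; leave alone; origin at its foot
- wash_bottle: white plastic wash bottle with a bent spout, 68 mm across, 200 mm high, on the bench beyond the work; leave alone; origin at its foot
Not all that is in view belongs to the job. Leave any black or red look-alike of the lid alone.

How it is judged:
By the outcome, as a careful person would: the job done as asked, in the order asked, and still so for the second after the job is handed in, while the arm keeps its last pose, push and grip.
It also fails if it takes over 58 s, if anything falls off the work surface, if the arm or the gripper's body presses on something with over 40 N, if the wrist force passes 120 N, or if a joint passes its speed limit or range.

## Working session

There is one attempt and no reset: what is moved stays moved. The work goes in short steps, Python scripts to look and compute and a shell command to move; the robot and the scene stay as the last step left them, time stands still between calls to the robot, and variables do not carry over. Pictures are saved under pics/ and viewed, at most 10 in all, crops included, and the job is handed in when it is done.

```bash
mkdir -p pics
cat > h.py <<'E'
import numpy as np,cv2,json
from rig import sense,eyes
from scipy.spatial.transform import Rotation as R
def snap(n,f,crop=None,s=1):
    im=eyes.capture(n); cv2.imwrite('pics/raw_'+f,im[:,:,::-1])
    if crop: x0,y0,x1,y1=crop; im=im[y0:y1,x0:x1]
    if s!=1: im=cv2.resize(im,None,fx=s,fy=s,interpolation=cv2.INTER_CUBIC)
    cv2.imwrite('pics/'+f,im[:,:,::-1]); return im
def ray(n,u,v):
    c=eyes.calibration(n);T=np.array(c['cam_to_world'])
    d=T[:3,:3]@np.array([(u-c['cx'])/c['fx'],(v-c['cy'])/c['fy'],1]);return T[:3,3],d
def onz(n,u,v,z):
    o,d=ray(n,u,v);return o+d*(z-o[2])/d[2]
def proj(n,p):
    c=eyes.calibration(n);T=np.array(c['cam_to_world'])
    q=T[:3,:3].T@(np.array(p,float)-T[:3,3]);return np.round([c['fx']*q[0]/q[2]+c['cx'],c['fy']*q[1]/q[2]+c['cy']],1)
def rot():
    q=sense()['ee_rot'];return R.from_quat([q[1],q[2],q[3],q[0]])
def delta(p,Rt=None):
    s=sense();r=rot();d=r.inv().apply(np.array(p)-s['eef_pos'])
    print('shift mm',np.round(d,1))
    if Rt is not None: print('rotvec',np.round((r.inv()*Rt).as_rotvec(),3))
E
python3 - <<'E'
from h import *
a=snap('top','a.png');b=snap('side','b.png')
for n in('top','side'):print(n,np.round(np.array(eyes.calibration(n)['cam_to_world']),2).tolist(),eyes.calibration(n)['fx'])
s=sense();print(s['ee_rot'],s['time_s'],rot().as_matrix().round(3))
E
```

```text
top [[0.02, -0.99, 0.16, 389.14], [-1.0, -0.02, -0.01, -85.86], [0.01, -0.16, -0.99, 1119.17], [0.0, 0.0, 0.0, 1.0]] 483.6862833514601
side [[-0.98, -0.12, 0.15, 407.57], [-0.2, 0.69, -0.7, 560.38], [-0.02, -0.71, -0.7, 740.83], [0.0, 0.0, 0.0, 1.0]] 470.86613444532327
[-2.21233910e-04  1.62184511e-01  9.86760283e-01 -5.27755560e-04] 0.1 [[-0.947  0.32  -0.001]
 [ 0.32   0.947 -0.001]
 [ 0.    -0.001 -1.   ]]
```

View pics/a.png

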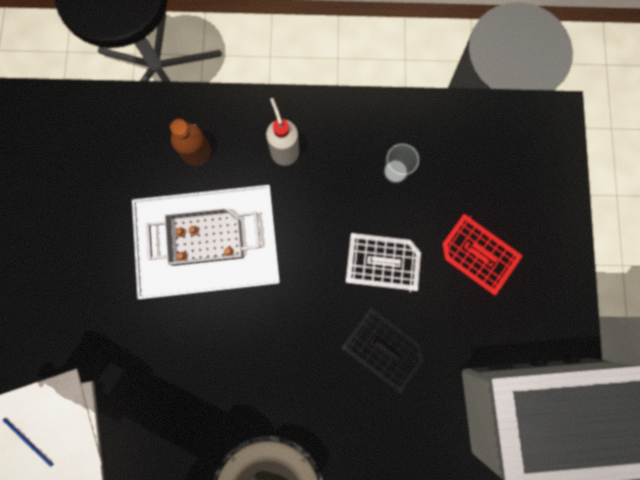

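View pics/b.png

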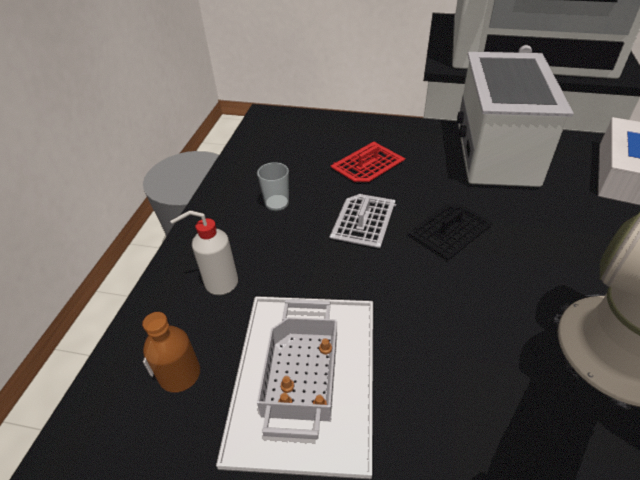

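Lid candidates in the top view are the steel/white one (384,262), the red one (482,254) and the black one (383,348). I choose the steel one at (384,262), which has its cut corner at upper right (415,242). The basket is at (205,237) with its cut corner near (238,213). Next is a close crop.

Run:
```python
from h import *
im=cv2.imread('pics/raw_a.png')
A=cv2.resize(im[222:302,334:434],None,fx=8,fy=8,interpolation=cv2.INTER_CUBIC)[:,:]
B=cv2.resize(im[190:280,140:270],None,fx=6,fy=6,interpolation=cv2.INTER_CUBIC)
A=cv2.resize(A,(375,300));B=cv2.resize(im[195:280,140:270],(459,300),interpolation=cv2.INTER_CUBIC)
C=cv2.resize(im[222:302,334:434],(750,600),interpolation=cv2.INTER_CUBIC)
cv2.imwrite('pics/c.png',C)
cv2.imwrite('pics/d.png',cv2.resize(im[200:280,142:268],(756,480),interpolation=cv2.INTER_CUBIC))
```

```text
(no output)
```

View pics/c.png

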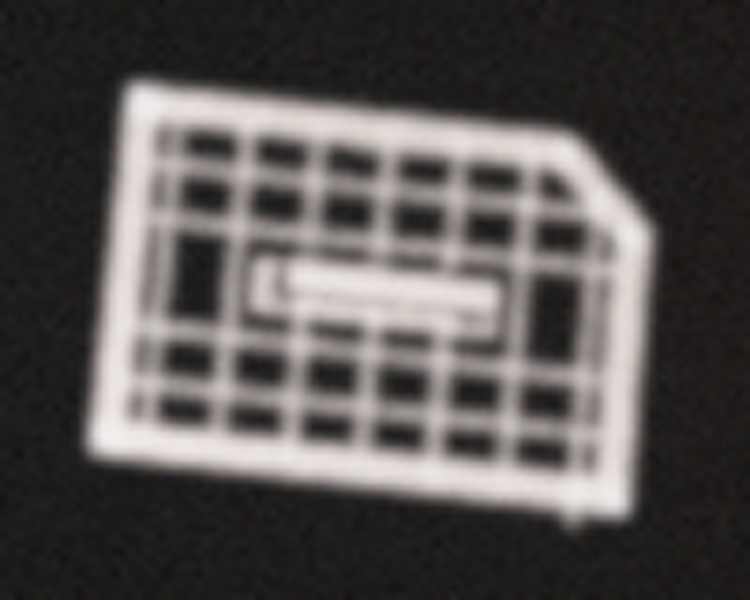

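View pics/d.png

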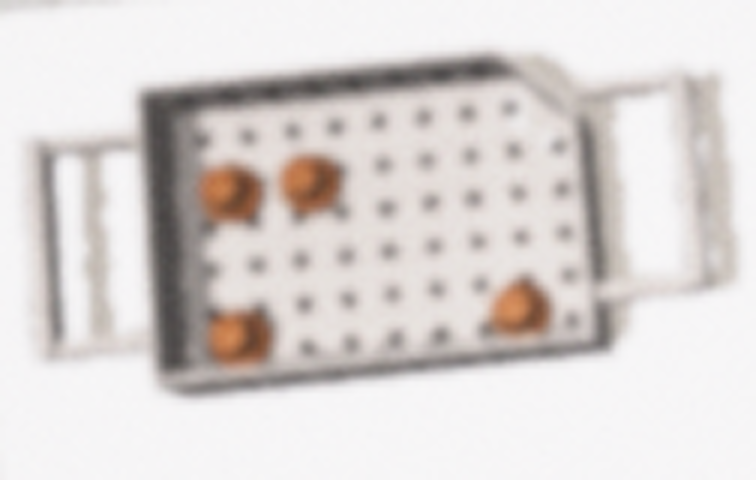

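```bash
cat >> h.py <<'E'
def place(p,m): 
    x,y,a=p; m=np.array(m,float); c,s=np.cos(a),np.sin(a)
    return np.c_[x+c*m[:,0]-s*m[:,1],y+s*m[:,0]+c*m[:,1],m[:,2]]
LID=[[-82,57,12],[56,57,12],[82,31,12],[82,-57,12],[-82,-57,12]]
E
python3 - <<'E'
from h import *
from scipy.optimize import least_squares as ls
def fit(m,px,p0):
    f=lambda p:np.concatenate([proj('top',q)-u for q,u in zip(place(p,m),px)])
    r=ls(f,p0,diff_step=1e-3);print(np.round(r.x,3),np.round(r.fun.reshape(-1,2),1).tolist());return r.x
pl=np.array([[128,82],[570,132],[655,228],[632,518],[90,458]])/7.5+[334,222]
L=fit(LID,pl,[390,-100,-1.6])
RIM=[[-82,57,54],[56,57,54],[82,31,54],[82,-57,54],[-82,-57,54]]
H=[[-121,42,52],[-121,-42,52]]
pb=np.array([[143,93],[510,58],[590,112],[608,345],[168,390],[37,143],[48,355]])/6+[142,200]
B=fit(RIM+H,pb,[390,300,-1.5])
out=[]
for n,f,(x0,y0,x1,y1) in(('top','a',(140,195,270,285)),('side','b',(225,290,375,470)),('side','b',(320,185,410,255))):
    im=cv2.imread(f'pics/raw_{f}.png');k=4 if n=='top' else 3
    c=cv2.resize(im[y0:y1,x0:x1],None,fx=k,fy=k,interpolation=cv2.INTER_CUBIC)
    for p,m in((B,RIM),(B,[[-125,42,52],[-117,42,52],[-117,-42,52],[-125,-42,52]]),(B,[[125,42,52],[117,42,52],[117,-42,52],[125,-42,52]]),(L,LID),(B,[[-32,0,45.5],[32,0,45.5]]) if 0 else (L,[[-32,-5,49],[32,-5,49],[32,5,49],[-32,5,49]])):
        q=np.array([(proj(n,v)+.5-[x0,y0])*k for v in place(p,m)]);cv2.polylines(c,[q.astype(int)],True,(0,0,255),1)
    out.append(c)
W=np.zeros((580,800,3),np.uint8)
c=out[0];c=c[:,:520];W[:200+160,:350]=c[:360,:350]if 0 else cv2.resize(c,(350,242))[:].repeat(1,0) if 0 else np.pad(cv2.resize(c,(350,242)),((0,118),(0,0),(0,0)))
W[:540,350:800]=out[1];c=out[2];W[300:510,:270]=c
cv2.imwrite('pics/e.png',W)
np.save('L.npy',L);np.save('B.npy',B)
E
```

```text
[ 510.317 -252.593   -1.659] [[0.1, 0.8], [0.4, 0.5], [-0.6, 0.0], [-0.4, -0.7], [0.4, -0.4]]
[555.05  154.574  -1.448] [[0.1, -0.6], [0.5, -1.0], [-0.3, 0.2], [-0.2, 0.2], [-1.2, 0.3], [0.8, -0.5], [0.9, 1.3]]
```

View pics/e.png

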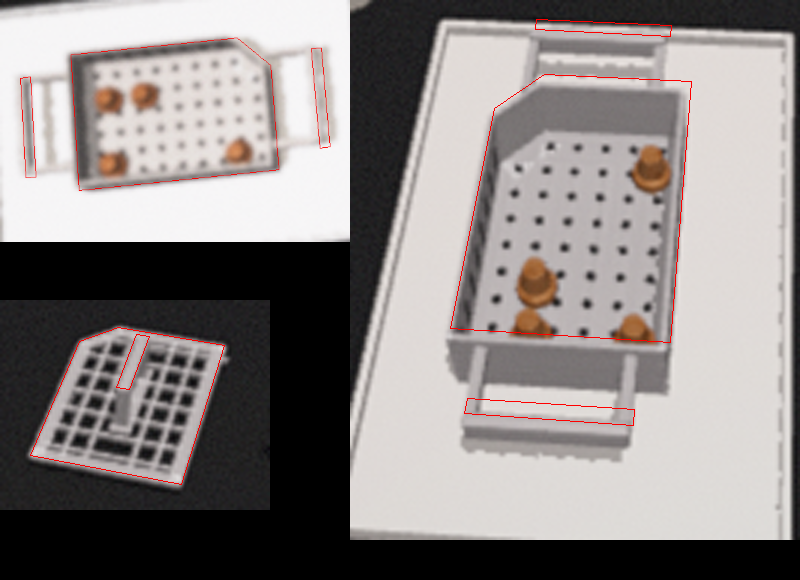

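Run:
```python
from h import *
from scipy.optimize import least_squares as ls
RIM=[[-82,57,54],[56,57,54],[82,31,54],[82,-57,54],[-82,-57,54]]
H=[[-121,42,52],[-121,-42,52]]
def fit(obs,p0,z=False):
    def f(p):
        r=[]
        for n,m,px,w in obs:
            q=place(p[:3],m)
            if z:q[:,2]+=p[3]
            r+=[w*(proj(n,a)-u) for a,u in zip(q,px)]
        return np.concatenate(r)
    r=ls(f,list(p0)+[0]*z,x_scale=[100,100,1]+[10]*z,diff_step=1e-4);print(np.round(r.x,3));print(np.round(r.fun.reshape(-1,2),1).tolist());return r.x
pl=(np.array([[128,82],[570,132],[655,228],[632,518],[90,458]])+.5)/7.5+[333.5,221.5]
pls=(np.array([[30,457],[79,341],[119,327],[225,346],[183,486]])-[0,300]+.5)/3+[319.5,184.5]
pb=(np.array([[143,93],[510,58],[590,112],[608,345],[168,390],[37,143],[48,355]])+.5)/6+[141.5,199.5]
pbs=(np.array([[448,338],[494,118],[545,85],[684,92],[669,350],[465,412],[633,426]])-[350,0]+.5)/3+[224.5,289.5]
# side order for model: lid/rim [-82,57],[56,57],[82,31],[82,-57],[-82,-57]
L=fit([('top',LID,pl,1),('side',LID,pls,1)],[510,-252,-1.66])
for z in(0,1):
    fit([('top',RIM+H,pb,1)],[555,155,-1.45],0) if z==0 else 0
    B=fit([('top',RIM+H,pb,1),('side',RIM+H,pbs,1)],[555,155,-1.45],z)
    if z==0:np.save('B.npy',B)
fit([('side',RIM+H,pbs,1)],[555,155,-1.45])
np.save('L.npy',L)
Rt=lambda yaw:R.from_matrix(np.array([[np.cos(yaw),np.sin(yaw),0],[np.sin(yaw),-np.cos(yaw),0],[0,0,-1]]).astype(float))
for yaw in (L[2],L[2]+np.pi): delta([L[0],L[1],140],Rt(yaw))
```

```text
[ 510.486 -251.852   -1.66 ]
[[0.3, 1.1], [0.5, 0.8], [-0.5, 0.3], [-0.3, -0.3], [0.5, -0.1], [-0.1, -0.4], [-0.2, 0.1], [-0.4, 0.0], [-0.4, -0.3], [-0.9, -0.5]]
[555.576 155.128  -1.451]
[[0.3, -0.6], [0.7, -0.7], [-0.1, 0.4], [-0.1, 0.5], [-1.1, 0.4], [1.1, -0.5], [1.0, 1.4]]
[555.169 155.489  -1.448]
[[0.1, -0.3], [0.5, -0.6], [-0.3, 0.6], [-0.2, 0.6], [-1.2, 0.7], [0.8, -0.2], [0.9, 1.6], [0.5, -2.7], [-0.2, -3.1], [-0.5, -3.3], [2.0, -3.2], [0.0, -2.1], [0.0, -1.6], [-0.1, -2.6]]
[555.566 156.573  -1.448   0.   ]
[[-0.4, -0.5], [0.0, -0.8], [-0.8, 0.3], [-0.7, 0.4], [-1.7, 0.5], [0.3, -0.3], [0.4, 1.4], [0.1, -2.1], [-0.6, -2.6], [-0.9, -2.9], [1.7, -2.7], [-0.4, -1.5], [-0.4, -1.0], [-0.5, -1.9]]
[554.448 156.847  -1.44 ]
[[1.1, -1.5], [-0.3, -2.2], [-0.7, -2.6], [1.9, -2.7], [0.7, -1.4], [0.8, -0.4], [0.9, -1.8]]
shift mm [-564.3 -599.9  102.3]
rotvec [-1.000e-03 -1.000e-03 -1.808e+00]
shift mm [-564.3 -599.9  102.3]
rotvec [-1.000e-03  1.000e-03  1.334e+00]
```

```bash
sed -i 's/return np.round(\[c/return np.array([c/; ' h.py; sed -i "s/c\['cy'\]\],1)/c['cy']])/" h.py; grep -n "return np.array(\[c" h.py
cat > fit.py <<'E'
from h import *
from scipy.optimize import least_squares as ls
RIM=[[-82,57,54],[56,57,54],[82,31,54],[82,-57,54],[-82,-57,54]]
H=[[-121,42,52],[-121,-42,52]]
def fit(obs,p0,z=False,v=1):
    def f(p):
        r=[]
        for n,m,px in obs:
            q=place(p[:3],m)
            if z:q[:,2]+=p[3]
            r+=[proj(n,a)-u for a,u in zip(q,px)]
        return np.concatenate(r)
    r=ls(f,list(p0)+[0]*z,x_scale=[10,10,.1]+[10]*z)
    if v:print(np.round(r.x,3),np.round(r.fun.reshape(-1,2),1).tolist())
    return r.x
E
python3 - <<'E'
from fit import *
pl=(np.array([[128,82],[570,132],[655,228],[632,518],[90,458]])+.5)/7.5+[333.5,221.5]
pls=(np.array([[30,457],[79,341],[119,327],[225,346],[183,486]])-[0,300]+.5)/3+[319.5,184.5]
pb=(np.array([[143,93],[510,58],[590,112],[608,345],[168,390],[37,143],[48,355]])+.5)/6+[141.5,199.5]
pbs=(np.array([[448,338],[494,118],[545,85],[684,92],[669,350],[465,412],[633,426]])-[350,0]+.5)/3+[224.5,289.5]
L=fit([('top',LID,pl),('side',LID,pls)],[510,-252,-1.66]);np.save('L.npy',L)
fit([('top',LID,pl)],L);fit([('side',LID,pls)],L);
fit([('top',RIM+H,pb)],[555,155,-1.45]);fit([('side',RIM+H,pbs)],[555,155,-1.45])
B=fit([('top',RIM+H,pb),('side',RIM+H,pbs)],[555,155,-1.45],0);np.save('B.npy',B)
fit([('top',RIM+H,pb),('side',RIM+H,pbs)],[555,155,-1.45],1)
delta([L[0],L[1],140])
E
```

```text
16:    q=T[:3,:3].T@(np.array(p,float)-T[:3,3]);return np.array([c['fx']*q[0]/q[2]+c['cx'],c['fy']*q[1]/q[2]+c['cy']])
[ 510.408 -251.52    -1.659] [[0.1, 1.2], [0.3, 0.9], [-0.7, 0.4], [-0.4, -0.3], [0.4, -0.0], [-0.1, -0.3], [-0.2, 0.2], [-0.5, 0.1], [-0.4, -0.3], [-0.9, -0.4]]
[ 511.377 -251.625   -1.661] [[0.2, 0.7], [0.4, 0.5], [-0.6, -0.0], [-0.4, -0.7], [0.4, -0.5]]
[ 509.408 -251.165   -1.658] [[0.4, -0.1], [0.2, 0.4], [-0.1, 0.2], [-0.0, -0.1], [-0.4, -0.2]]
[555.998 155.717  -1.447] [[-0.0, -0.6], [0.4, -1.0], [-0.5, 0.2], [-0.3, 0.2], [-1.3, 0.3], [0.8, -0.5], [0.9, 1.4]]
[554.561 159.89   -1.445] [[0.2, 0.1], [-0.7, -0.9], [-1.0, -1.3], [1.8, -1.2], [-0.0, 0.5], [-0.2, 1.4], [-0.0, 0.3]]Traceback (most recent call last):
  File "<stdin>", line 9, in <module>
  File "fit.py", line 13, in fit
    r=ls(f,list(p0)+[0]*z,x_scale=[10,10,.1]+[10]*z)
    return func(*args, **kwargs)
    result = trf(vector_fun.fun, vector_fun.jac, x0, f0, J0, lb, ub, ftol, xtol,
                 gtol, max_nfev, x_scale, loss_function, tr_solver,
                 tr_options.copy(), verbose, callback=callback_wrapped)
    return trf_no_bounds(
        fun, jac, x0, f0, J0, ftol, xtol, gtol, max_nfev, x_scale,
        loss_function, tr_solver, tr_options, verbose, callback=callback)
    f_new = fun(x_new)
    self._update_fun()
    ~~~~~~~~~~~~~~~~^^
    self.f = self.fun_wrapped(xp_copy(self.x))
             ~~~~~~~~~~~~~~~~^^^^^^^^^^^^^^^^^
    return np.atleast_1d(self.fun(x))
                         ~~~~~~~~^^^
    return self.f(x, *self.args, **self.kwargs)
           ~~~~~~^^^^^^^^^^^^^^^^^^^^^^^^^^^^^^
  File "fit.py", line 11, in f
    r+=[proj(n,a)-u for a,u in zip(q,px)]
        ~~~~^^^^^
  File "h.py", line 15, in proj
    c=eyes.calibration(n);T=np.array(c['cam_to_world'])
ValueError: time passes only in moves, steps and waits
```

```bash
sed -i 's/^def snap/from functools import lru_cache\n@lru_cache\ndef cal(n): return eyes.calibration(n)\ndef snap/; s/c=eyes.calibration(n)/c=cal(n)/' h.py
python3 -m jog '[[0,0,0,0,0,0.149,0.0854],[0,0,0,0,0,0.149,0.0854],[0,0,0,0,0,0.149,0.0854],[0,0,0,0,0,0.149,0.0854],[0,0,0,0,0,0.149,0.0854]]' 40
python3 -m jog '[[0,0,0,0,0,0.149,0.0854],[0,0,0,0,0,0.149,0.0854],[0,0,0,0,0,0.149,0.0854],[0,0,0,0,0,0.142,0.0854]]'
python3 - <<'E'
from fit import *
p=np.array([555.3,157,-1.447]);np.save('B.npy',p)
delta([510.4,-251.5,140]);print(rot().as_matrix().round(3).tolist(),sense()['joints'])
E
```

```text
time_s: 0.6
eef_pos: [168.0, 497.3, 242.0]
ee_rot: [-0.0, 0.513, 0.858, -0.0]
force: [0.8, 0.2, 0.3]
grip_width: 0.998
grip_force: 0.0
time_s: 1.0
eef_pos: [168.0, 497.3, 241.9]
ee_rot: [0.0, 0.74, 0.673, -0.0]
force: [0.0, 0.5, 1.8]
grip_width: 0.999
grip_force: 0.0
shift mm [-712.8  412.   102.3]
[[0.095, 0.995, -0.0], [0.995, -0.095, -0.001], [-0.001, -0.0, -1.0]] [1.02159509e+00 3.13248752e-01 1.49815562e+00 1.79771673e-05
 1.33100035e+00 1.11663655e+00]
```

```bash
for i in 1 2 3 ; do :; done
python3 -m jog '[[-0.04,0.023,0,0,0,0,0.0854],[-0.04,0.023,0,0,0,0,0.0854],[-0.04,0.023,0,0,0,0,0.0854],[-0.04,0.023,0,0,0,0,0.0854],[-0.04,0.023,0,0,0,0,0.0854]]' | sed -n 2p
python3 -m jog '[[-0.04,0.023,0,0,0,0,0.0854],[-0.04,0.023,0,0,0,0,0.0854],[-0.04,0.023,0,0,0,0,0.0854],[-0.04,0.023,0,0,0,0,0.0854],[-0.04,0.023,0,0,0,0,0.0854]]' | sed -n 2p
python3 -m jog '[[-0.04,0.023,0.01,0,0,0,0.0854],[-0.04,0.023,0.01,0,0,0,0.0854],[-0.04,0.023,0.01,0,0,0,0.0854],[-0.04,0.023,0.02,0,0,0,0.0854],[-0.04,0.023,0.02,0,0,0,0.0854]]' | sed -n 2p
python3 -m jog '[[-0.04,0.023,0.01,0,0,0,0.0854],[-0.04,0.023,0.01,0,0,0,0.0854],[-0.033,0.021,0.01,0,0,0,0.0854],[0,0,0,0,0,0,0.0854],[0,0,0,0,0,0,0.0854]]'
python3 -c "
from h import *
delta([510.4,-251.5,34.5])"
```

```text
eef_pos: [265.0, 286.3, 242.1]
eef_pos: [361.8, 76.7, 242.3]
eef_pos: [458.5, -132.4, 171.7]
time_s: 3.0
eef_pos: [514.5, -248.9, 141.7]
ee_rot: [-0.001, 0.738, 0.675, -0.0]
force: [1.3, 0.2, 0.2]
grip_width: 0.996
grip_force: 0.0
shift mm [ -3.1  -3.6 107.2]
```

```bash
python3 -m jog '[[-0.003,-0.0035,0.025,0,0,0,0.06],[0,0,0.025,0,0,0,0.06],[0,0,0.025,0,0,0,0.06],[0,0,0.02,0,0,0,0.06],[0,0,0.012,0,0,0,0.06]]'
python3 -m jog '[[0,0,0,0,0,0,0.03],[0,0,0,0,0,0,0],[0,0,0,0,0,0,0],[0,0,0,0,0,0,0],[0,0,0,0,0,0,0]]' 50
python3 -c "
from h import *
snap('side','f.png',(290,150,440,270),4)"
```

```text
time_s: 3.5
eef_pos: [510.5, -250.1, 34.7]
ee_rot: [-0.001, 0.737, 0.675, -0.0]
force: [0.7, -0.3, 0.8]
grip_width: 0.705
grip_force: 0.0
time_s: 4.0
eef_pos: [511.6, -251.9, 36.7]
ee_rot: [0.001, 0.738, 0.675, 0.0]
force: [-1.4, 1.7, 6.6]
grip_width: 0.102
grip_force: 51.6
```

View pics/f.png

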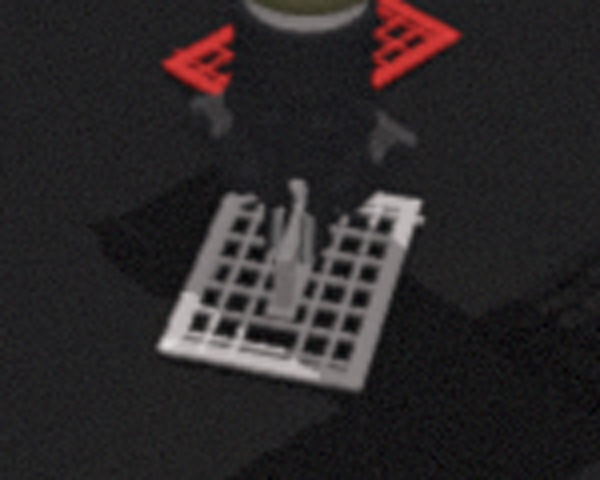

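The picture shows the fingers closed on the lid's bar at crop (287,250), with the lid flat on the bench. I lift it and carry it over the basket.

```bash
python3 -m jog '[[0,0,-0.01,0,0,0,0],[0,0,-0.02,0,0,0,0],[0,0,-0.03,0,0,0,0],[0,0,-0.03,0,0,0,0],[0,0,-0.01,0,0,-0.1,0]]'
python3 -m jog '[[0,0,0,0,0,-0.112,0],[0.02,0,0,0,0,0,0],[0.035,0,0,0,0,0,0],[0.035,0,0,0,0,0,0],[0.035,0,0,0,0,0,0]]' |sed -n 2p
python3 -c "
from h import *
d=R.from_euler('z',-1.447).as_matrix()
Rt=R.from_matrix(np.c_[-d[:,0],d[:,1],[0,0,-1]])
delta([555.3,157,130],Rt)"
```

```text
time_s: 4.55
eef_pos: [511.9, -252.2, 139.2]
ee_rot: [0.002, 0.703, 0.712, 0.0]
force: [0.2, 0.4, -2.0]
grip_width: 0.106
grip_force: 50.6
eef_pos: [495.3, -126.4, 136.1]
shift mm [273.9  94.2   6. ]
rotvec [ 0.     0.    -0.001]
```

```bash
python3 -m jog '[[0.04,0.013,0,0,0,0,0],[0.04,0.014,0,0,0,0,0],[0.04,0.014,0,0,0,0,0],[0.04,0.014,0,0,0,0,0],[0.04,0.014,0,0,0,0,0]]' |sed -n 2p
python3 -m jog '[[0.035,0.014,0.006,0,0,0,0],[0.02,0.008,0,0,0,0,0],[0,0,0,0,0,0,0],[0,0,0,0,0,0,0]]'
python3 - <<'E'
from h import *
im=snap('side','g0.png');im2=snap('top','g1.png')
a=cv2.resize(im[230:460,210:390],None,fx=2.6,fy=2.6,interpolation=cv2.INTER_CUBIC)
b=cv2.resize(im2[190:290,140:275],None,fx=2.4,fy=2.4,interpolation=cv2.INTER_CUBIC)
W=np.zeros((598,800,3),np.uint8);W[:a.shape[0],:a.shape[1]]=a;W[:b.shape[0],a.shape[1]:a.shape[1]+b.shape[1]]=b
print(a.shape,b.shape);cv2.imwrite('pics/g.png',W[:,:,::-1])
E
```

```text
eef_pos: [539.7, 81.1, 136.2]
time_s: 5.95
eef_pos: [554.6, 136.6, 129.8]
ee_rot: [0.0, 0.662, 0.749, -0.0]
force: [-0.2, -0.6, -0.9]
grip_width: 0.104
grip_force: 50.5
(598, 468, 3) (240, 324, 3)
```

View pics/g.png

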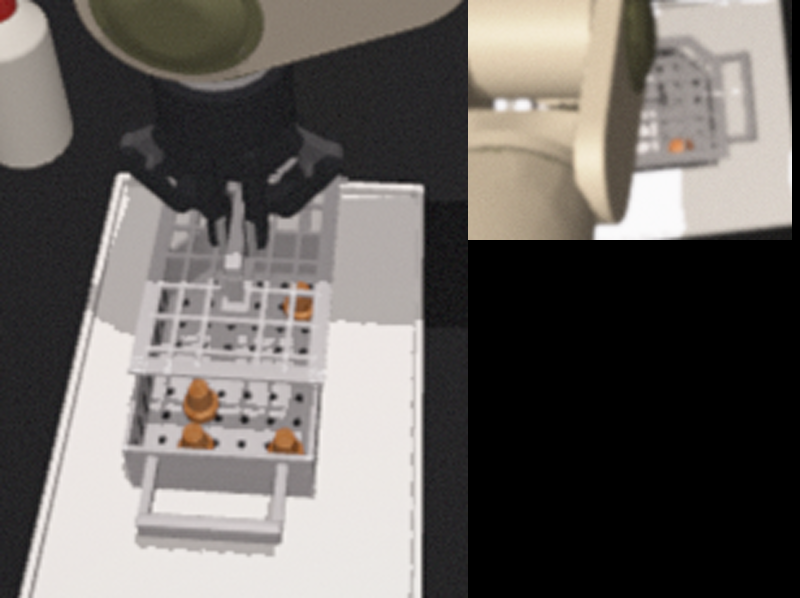

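Run:
```python
from h import *
f=lambda u,v:((u+.5)/2.6+209.5,(v+.5)/2.6+229.5)
for nm,pts,z in(('lid',[(130,372),(325,381)],102),('rim',[(124,449),(317,456)],54)):
    P=[onz('side',*f(*p),z) for p in pts];e=P[1]-P[0];m=(P[0]+P[1])/2
    print(nm,[p.round(1).tolist() for p in P],np.linalg.norm(e).round(1),'yaw',np.arctan2(e[1],e[0])+np.pi/2-np.pi if 0 else np.arctan2(-e[0],e[1]).round(3)-0, 'mid',m.round(1))
    u=e/np.linalg.norm(e);xa=np.array([-u[1],u[0],0]);print('centre',(m+82*xa).round(1),'or',(m-82*xa).round(1))
print(sense()['eef_pos'])
```

```text
lid [[598.6, 224.2, 102.0], [486.2, 208.8, 102.0]] 113.4 yaw 1.708 mid [542.4 216.5 102. ]
centre [553.6 135.3 102. ] or [531.2 297.7 102. ]
rim [[601.0, 248.4, 54.0], [487.3, 231.1, 54.0]] 114.9 yaw 1.722 mid [544.2 239.8  54. ]
centre [556.5 158.7  54. ] or [531.8 320.8  54. ]
[554.67609767 135.7613361  129.83642596]
```

Run:
```python
from h import *
delta([557.6,159.2,98])
```

```text
shift mm [22.9  5.8 31.8]
```

```bash
python3 -m jog '[[0.012,0.003,0,0,0,-0.007,0],[0.011,0.003,0.01,0,0,0,0],[0,0,0.012,0,0,0,0],[0,0,0.010,0,0,0,0],[0,0,0,0,0,0,0]]'
python3 -m jog '[[0,0,0,0,0,0,0],[0,0,0,0,0,0,0]]' | sed -n 2p
python3 - <<'E'
from h import *
snap('side','i.png',(235,260,375,430),3.5)
E
```

```text
time_s: 6.55
eef_pos: [556.8, 160.0, 95.3]
ee_rot: [-0.001, 0.66, 0.752, -0.001]
force: [0.3, 0.0, -0.8]
grip_width: 0.104
grip_force: 50.5
eef_pos: [558.1, 160.1, 97.9]
```

View pics/i.png

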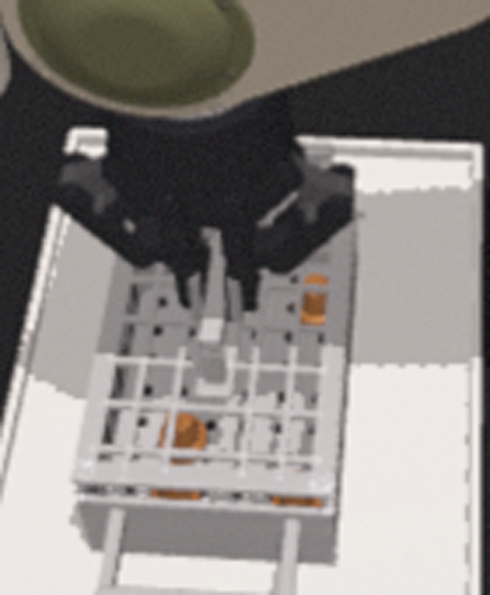

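Run:
```python
from h import *
f=lambda u,v:((u+.5)/3.5+234.5,(v+.5)/3.5+259.5)
for nm,pts,z in(('lid',[(75,482),(333,492)],70),('rim',[(76,502),(337,514)],54)):
    P=[onz('side',*f(*p),z) for p in pts];e=P[1]-P[0];m=(P[0]+P[1])/2
    u=e/np.linalg.norm(e);xa=np.array([-u[1],u[0],0]);print(nm,np.linalg.norm(e).round(1),np.arctan2(xa[1],xa[0]).round(3),'centre',(m+82*xa).round(1))
for p in [(-82,57),(-82,-57)]:print((np.array(proj('side',place(np.array([556.5,158.7,-1.43]),[[*p,54]])[0]))-[234.5,259.5])*3.5-.5)
```

```text
lid 112.4 -1.423 centre [557.4 158.9  70. ]
rim 115.4 -1.43 centre [556.6 160.5  54. ]
[ 78.98046128 498.31576889]
[336.35051468 510.18293295]
```

```bash
python3 -m jog '[[0.0008,-0.0005,0.004,0,0,0,0],[0,0,0.004,0,0,0,0],[0,0,0.003,0,0,0,0],[0,0,0.002,0,0,0,0],[0,0,0.001,0,0,0,0]]'
python3 -m jog '[[0,0,0.001,0,0,0,0],[0,0,0.001,0,0,0,0],[0,0,0,0,0,0,0]]'
```

```text
time_s: 7.3
eef_pos: [557.1, 161.0, 83.2]
ee_rot: [-0.0, 0.66, 0.752, -0.0]
force: [-0.8, -0.3, -0.4]
grip_width: 0.11
grip_force: 50.5
time_s: 7.6
eef_pos: [557.5, 161.0, 82.2]
ee_rot: [0.0, 0.66, 0.752, 0.0]
force: [-1.8, -0.8, 4.9]
grip_width: 0.103
grip_force: 51.2
```

```bash
python3 -m jog '[[0,0,0.0005,0,0,0,0],[0,0,0.0005,0,0,0,0],[0,0,0,0,0,0,0]]'
python3 - <<'E'
from h import *
snap('side','j.png',(235,260,375,430),3.5)
E
```

```text
time_s: 7.9
eef_pos: [557.8, 161.1, 82.1]
ee_rot: [0.001, 0.66, 0.752, 0.001]
force: [-4.1, -0.4, 11.6]
grip_width: 0.102
grip_force: 52.3
```

View pics/j.png

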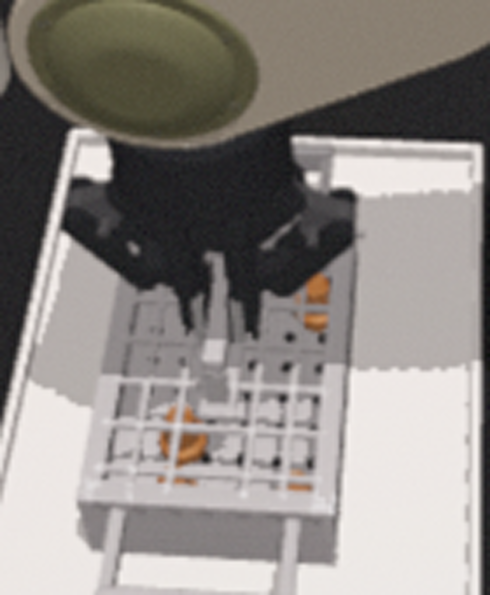

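The lid sits flush and level on the rim, with its near edge at (80–333, ~497) coinciding with the basket's near edge. I release it.

```bash
python3 -m jog '[[0,0,0,0,0,0,0.02],[0,0,0,0,0,0,0.045],[0,0,0,0,0,0,0.045],[0,0,0,0,0,0,0.045]]'
python3 -m jog '[[0,0,-0.01,0,0,0,0.045],[0,0,-0.02,0,0,0,0.045],[0,0,-0.03,0,0,0,0.045],[0,0,-0.04,0,0,0,0.045],[0,0,-0.02,0,0,0,0.03]]'
python3 -c "
from h import *
print(np.round(sense()['joints'],3))
d=R.from_euler('z',-1.435).as_matrix();x,y=d[:,0],d[:,1]
for s in(1,-1):delta([540.3,280,120],R.from_matrix(np.c_[-s*y,-s*x,[0,0,-1]]))"
```

```text
time_s: 8.35
eef_pos: [557.2, 161.0, 80.3]
ee_rot: [-0.0, 0.66, 0.752, -0.0]
force: [0.7, -0.5, 0.5]
grip_width: 0.527
grip_force: 0.0
time_s: 8.85
eef_pos: [558.0, 161.1, 204.7]
ee_rot: [0.002, 0.66, 0.752, 0.002]
force: [-0.2, 0.4, -0.1]
grip_width: 0.373
grip_force: 0.0
[ 0.079  0.462  1.383  0.     1.292 -0.051]
shift mm [120.2  -2.6  84.6]
rotvec [ 0.004  0.004 -1.577]
shift mm [120.2  -2.6  84.6]
rotvec [ 0.004 -0.004  1.565]
```

```bash
python3 -m jog '[[0,0,0,0,0,-0.148,0.03],[0,0,0,0,0,-0.148,0.03],[0,0,0,0,0,-0.148,0.03],[0,0,0,0,0,-0.148,0.03],[0,0,0,0,0,-0.148,0.03]]'|sed -n 1p
python3 -m jog '[[0,0,0,0,0,-0.148,0.03],[0,0,0,0,0,-0.148,0.03],[0,0,0,0,0,-0.148,0.03],[0,0,0,0,0,-0.148,0.03],[0,0,0,0,0,-0.148,0.03]]'|sed -n 1p
python3 -m jog '[[0,0.03,0,0,0,-0.097,0.03],[0,0.03,0,0,0,0,0.03],[0,0.03,0,0,0,0,0.03],[0,0.03,0,0,0,0,0.03],[0,0,0,0,0,0,0.03]]'
python3 -c "
from h import *
print(np.round(sense()['joints'],3))
d=R.from_euler('z',-1.435).as_matrix();x,y=d[:,0],d[:,1]
for s in(1,):delta([540.3,280,37],R.from_matrix(np.c_[-s*y,-s*x,[0,0,-1]]))
snap('side','k.png')"
```

```text
time_s: 9.35
time_s: 9.85
time_s: 10.35
eef_pos: [542.9, 283.1, 201.1]
ee_rot: [0.0, -0.07, 0.998, 0.0]
force: [0.3, -0.1, -0.6]
grip_width: 0.356
grip_force: 0.0
[ 2.890e-01  5.370e-01  1.276e+00  1.000e-03  1.328e+00 -1.421e+00]
shift mm [  3.1  -2.8 164.1]
rotvec [0.001 0.001 0.004]
```

```bash
python3 -m jog '[[0.003,-0.003,0.04,0,0,0,0.03],[0,0,0.04,0,0,0,0.03],[0,0,0.03,0,0,0,0.03],[0,0,0.02,0,0,0,0.03],[0,0,0,0,0,0,0.03]]'|sed -n 1,4p
python3 -m jog '[[0,0,0.015,0,0,0,0.03],[0,0,0.01,0,0,0,0.03],[0,0,0.008,0,0,0,0.03],[0,0,0,0,0,0,0.03]]'
python3 -m jog '[[0,0,0,0,0,0,0.015],[0,0,0,0,0,0,0],[0,0,0,0,0,0,0],[0,0,0,0,0,0,0]]' 110
python3 -c "
from h import *
print(sense()['eef_pos'],sense()['wrist_torque'])"
```

```text
time_s: 10.9
eef_pos: [540.2, 275.4, 68.3]
ee_rot: [-0.002, -0.068, 0.998, -0.001]
force: [-0.4, -0.3, 0.8]
time_s: 11.3
eef_pos: [540.8, 276.6, 36.6]
ee_rot: [-0.001, -0.068, 0.998, -0.0]
force: [-0.1, 0.6, -0.7]
grip_width: 0.348
grip_force: 0.0
time_s: 11.7
eef_pos: [541.6, 276.9, 38.3]
ee_rot: [0.001, -0.068, 0.998, 0.0]
force: [-0.8, 0.7, 5.7]
grip_width: 0.069
grip_force: 108.3
[541.58880648 276.92533238  38.31477439] [ 0.03921657  0.27093106 -0.06093681]
```

```bash
python3 -m jog '[[0,0,-0.003,0,0,0,0],[0.003,0,-0.005,0,0,0,0],[0.006,0,-0.005,0,0,0,0],[0.006,0,-0.004,0,0,0,0],[0.005,0,-0.002,0,0,0,0]]' 118
python3 -c "
from h import *
print(onz('top',180,127,155),onz('top',276,127,180),sense()['wrist_torque'],sense()['joints'])
for p in((132,200),(270,185),(279,283),(138,298)):print(onz('top',*p,14).round())"
```

```text
time_s: 12.2
eef_pos: [520.8, 274.0, 56.9]
ee_rot: [0.0, -0.068, 0.998, 0.0]
force: [0.3, -0.5, -4.1]
grip_width: 0.069
grip_force: 115.4
[768.8418426  194.97250786 155.        ] [763.50229949  -7.28529006 180.        ] [ 0.49611435 -0.00291393 -0.04828795] [ 2.85398503e-01  6.48767577e-01  1.49987336e+00  1.18545080e-04
  9.92892575e-01 -1.42175388e+00]
[643. 336.  14.]
[686.  16.  14.]
[457. -12.  14.]
[417. 305.  14.]
```

```bash
python3 -m jog '[[-0.001,-0.001,-0.006,-0.025,0.025,0,0],[-0.002,-0.002,-0.0116,-0.05,0.05,0,0],[-0.002,-0.002,-0.0116,-0.05,0.05,0,0],[-0.002,-0.002,-0.0116,-0.05,0.05,0,0],[0,0,0,0,0,0,0]]'
python3 -c "
from h import *
r=rot().as_matrix();s=sense();print(s['eef_pos']+r@[-44,-190,34],s['eef_pos']+r@[-41,-187,31],np.degrees(np.arccos(-r[2,2])),s['wrist_torque'],s['joints'],r[2])"
```

```text
time_s: 12.7
eef_pos: [533.6, 264.8, 97.0]
ee_rot: [-0.092, -0.067, 0.99, 0.081]
force: [0.6, -0.3, -4.7]
grip_width: 0.069
grip_force: 115.6
[592.2043894   90.50828395  23.52622832] [589.5090342   92.55396858  27.46960692] 14.10364195346452 [ 0.29619044 -0.27208347  0.04167356] [ 0.18720638  0.67329059  1.35479227  0.1911771   1.28380499 -1.58801258] [ 0.17113966  0.17346335 -0.96985653]
```

```bash
python3 -m jog '[[-0.002,-0.002,-0.0116,-0.05,0.05,0,0],[-0.002,-0.002,-0.0116,-0.05,0.05,0,0],[-0.002,-0.002,-0.0116,-0.05,0.05,0,0],[-0.001,-0.001,-0.006,-0.025,0.025,0,0],[0,0,0,0,0,0,0]]'|sed -n 1,4p
python3 -m jog '[[-0.002,-0.002,-0.0114,-0.05,0.05,0,0],[-0.002,-0.002,-0.0112,-0.05,0.05,0,0],[-0.002,-0.002,-0.0112,-0.05,0.05,0,0],[0,0,0,0,0,0,0],[0,0,0,0,0,0,0]]'
python3 -m jog '[[0,0,0,0,0,0,0],[0,0,0,0,0,0,0],[0,0,0,0,0,0,0],[0,0,0,0,0,0,0],[0,0,0,0,0,0,0]]'
python3 -c "
from h import *
r=rot().as_matrix();s=sense();c=s['eef_pos']+r@[-44,-190,34];print(c,np.degrees(np.arccos(-r[2,2])),s['wrist_torque'],s['joints'],r[2])
t=snap('top','l0.png');b=snap('side','l1.png')
print(proj('top',c),proj('side',c))
W=np.zeros((600,800,3),np.uint8);b=cv2.resize(b[150:450,190:390],None,fx=2,fy=2,interpolation=cv2.INTER_CUBIC);t=cv2.resize(t[170:320,120:310],None,fx=2.1,fy=2.1,interpolation=cv2.INTER_CUBIC);W[:600,:400]=b;W[:315,400:799]=t;cv2.imwrite('pics/l.png',W[:,:,::-1])"
```

```text
time_s: 13.2
eef_pos: [550.6, 251.6, 130.5]
ee_rot: [-0.184, -0.065, 0.968, 0.16]
force: [-0.7, -0.4, -4.8]
time_s: 13.7
eef_pos: [569.9, 237.4, 154.3]
ee_rot: [-0.261, -0.064, 0.936, 0.226]
force: [0.3, 0.1, -4.3]
grip_width: 0.067
grip_force: 116.0
time_s: 14.2
eef_pos: [570.4, 236.9, 155.3]
ee_rot: [-0.261, -0.064, 0.936, 0.228]
force: [-0.3, 0.3, -5.5]
grip_width: 0.067
grip_force: 116.0
[590.67588207  91.93796636  21.96017192] 40.49706767655935 [ 0.05744619 -0.60325678 -0.02771419] [ 0.03529904  0.85334067  1.00145304  0.44052581  1.84409988 -1.67429925] [ 0.45917061  0.45923259 -0.7604392 ]
[235.38221875 223.64607807] [291.42896971 331.86119916]
```

View pics/l.png

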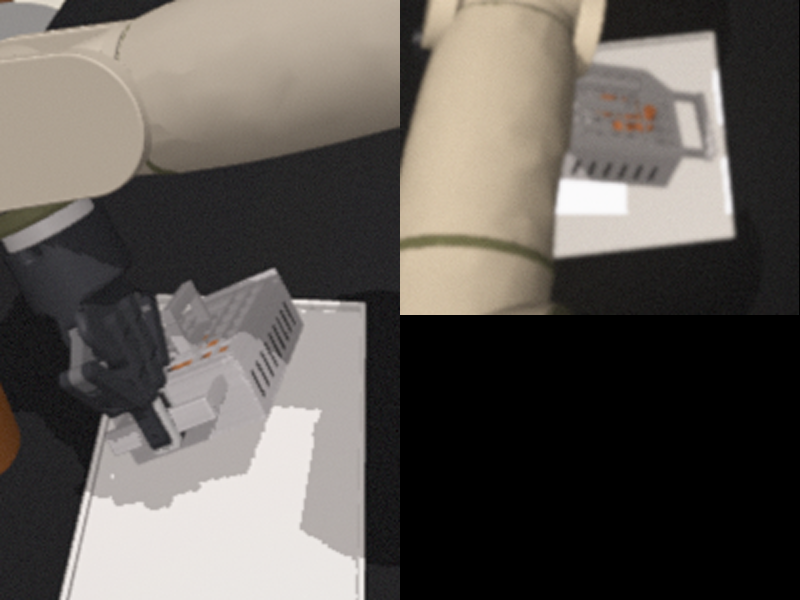

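The last picture shows the basket tilted about 40° with the lid on and the amber stoppers bunched towards the cut corner (top crop 600–655, 95–130). I'll measure where they are in the basket frame.

```bash
cat > st.py <<'E'
from h import *
r=rot().as_matrix();s=sense();A=np.c_[-r[:,1],-r[:,0],-r[:,2]];o=np.array(s['eef_pos'])-A@[-121,0,34.3]
for n in('top','side'):
    im=eyes.capture(n);h=cv2.cvtColor(im,cv2.COLOR_RGB2HSV).astype(int)
    m=((h[...,0]<16)&(h[...,1]>130)&(h[...,2]>70));
    c0=proj(n,o+A@[0,0,20]);yy,xx=np.nonzero(m);k=np.hypot(xx-c0[0],yy-c0[1])<75;yy,xx=yy[k],xx[k]
    P=[]
    for u,v in zip(xx,yy):
        q,d=ray(n,u,v);a=A.T@(q-o);b=A.T@d;P.append((a+b*(15-a[2])/b[2])[:2])
    P=np.array(P);print(n,len(P));H,_,_=np.histogram2d(P[:,0],P[:,1],bins=[np.arange(-82,95,12),np.arange(-57,70,12)]);print(H.astype(int))
E
python3 st.py
```

```text
top 38
[[ 0  0  0  0  0  0  0  0  0  0]
 [ 0  0  0  0  0  0  0  0  0  0]
 [ 0  0  0  0  0  0  0  0  0  0]
 [ 0  0  0  0  0  0  0  0  0  0]
 [ 0  0  0  0  0  0  0  0  0  0]
 [ 0  0  0  0  0  0  0  0  0  0]
 [ 0  0  0  0  0  0  0  0  0  0]
 [ 0  0  0  0  0  0  0  0  0  0]
 [ 0  0  0  0  0  0  0  0  0  0]
 [ 0  0  0  0  0  7  0  0  0  0]
 [ 0  0  0  0  0  4  0  0  0  0]
 [ 0  0  0  0  0  6  0  0  0  0]
 [ 0  0  0  0  0  0  2 15  3  0]
 [ 0  0  0  0  0  0  0  1  0  0]]
side 11
[[0 0 0 0 0 0 0 0 0 0]
 [0 0 0 0 0 0 0 0 0 0]
 [0 0 0 0 0 0 0 0 0 0]
 [0 0 0 0 0 0 0 0 0 0]
 [0 0 0 0 0 0 0 0 0 0]
 [0 0 0 0 0 0 0 0 0 0]
 [0 0 0 0 0 0 0 0 0 0]
 [0 0 0 0 0 0 0 0 0 0]
 [0 0 0 0 0 0 0 0 0 0]
 [0 0 0 0 0 0 0 0 0 0]
 [0 0 0 0 0 1 1 0 3 4]
 [0 0 0 0 0 0 0 0 0 0]
 [0 0 0 0 0 0 1 1 0 0]
 [0 0 0 0 0 0 0 0 0 0]]
```

```bash
sed -i 's/h\[...,1\]>130)&(h\[...,2\]>70/h[...,1]>85)\&(h[...,2]>50/' st.py
python3 -m jog '[[-0.002,-0.002,-0.0112,-0.05,0.05,0,0],[0,0,0,0,0,0,0],[0.004,0.004,0,0,0,0,0],[-0.004,-0.004,0,0,0,0,0],[0.004,0.004,0,0,0,0,0]]'
python3 -m jog '[[-0.004,-0.004,0,0,0,0,0],[0,0,0,0,0,0,0],[0,0,0,0,0,0,0],[0,0,0,0,0,0,0],[0,0,0,0,0,0,0]]'
python3 st.py
```

```text
time_s: 14.9
eef_pos: [574.6, 233.4, 165.1]
ee_rot: [-0.286, -0.063, 0.923, 0.249]
force: [-0.4, -0.5, -4.8]
grip_width: 0.061
grip_force: 116.1
time_s: 15.4
eef_pos: [578.0, 231.1, 161.9]
ee_rot: [-0.286, -0.063, 0.923, 0.249]
force: [0.2, 0.2, -4.4]
grip_width: 0.066
grip_force: 116.1
top 113
[[ 0  0  0  0  0  0  0  0  0  0]
 [ 0  0  0  0  0  0  0  0  0  0]
 [ 0  0  0  0  0  0  0  0  0  0]
 [ 0  0  0  0  0  0  0  0  0  0]
 [ 0  0  0  0  0  0  0  0  0  0]
 [ 0  0  0  0  0  0  0  0  0  0]
 [ 0  0  0  0  0  0  0  0  0  0]
 [ 0  0  0  0  0  0  0  3  0  0]
 [ 0  0  0  0  0  0  0  3  0  1]
 [ 0  0  0  0  7 14  8  4  0  3]
 [ 0  0  0  0  0  5  4  2  0  0]
 [ 0  0  0  0  0 12 13  7  0  0]
 [ 0  0  0  0  0  3  3 11  4  0]
 [ 0  0  0  0  0  0  0  3  3  0]]
side 0Traceback (most recent call last):
  File "st.py", line 10, in <module>
    P=np.array(P);print(n,len(P));H,_,_=np.histogram2d(P[:,0],P[:,1],bins=[np.arange(-82,95,12),np.arange(-57,70,12)]);print(H.astype(int))
                                                       ~^^^^^
IndexError: too many indices for array: array is 1-dimensional, but 2 were indexed
```

```bash
python3 -m jog '[[0,-0.0034,-0.019,-0.1,0,0,0],[0,0,0,0,0,0,0],[0,0,0,0,0,0,0],[0,0.0034,0.019,0.1,0,0,0],[-0.0034,0,-0.0044,0,0.1,0,0]]'|sed -n 2p
python3 -m jog '[[0,0,0,0,0,0,0],[0,0,0,0,0,0,0],[0.0034,0,0.0044,0,-0.1,0,0],[0,0,0,0,0,0,0],[0,0,0,0,0,0,0]]'
python3 -m jog '[[0,0,0,0,0,0,0],[0,0,0,0,0,0,0],[0,0,0,0,0,0,0],[0,0,0,0,0,0,0],[0,0,0,0,0,0,0]]'
python3 st.py 2>&1 | grep -v Err;python3 -c "
from h import *
r=rot().as_matrix();s=sense();c=s['eef_pos']+r@[-44,-190,34];print(c,np.degrees(np.arccos(-r[2,2])),r[2])"
```

```text
eef_pos: [581.0, 234.4, 165.6]
time_s: 16.5
eef_pos: [578.3, 232.0, 165.2]
ee_rot: [-0.285, -0.063, 0.923, 0.249]
force: [0.1, 0.7, -4.8]
grip_width: 0.068
grip_force: 116.5
time_s: 17.0
eef_pos: [578.2, 232.3, 163.5]
ee_rot: [-0.286, -0.063, 0.923, 0.249]
force: [0.0, -0.2, -4.3]
grip_width: 0.066
grip_force: 116.4
top 114
[[ 0  0  0  0  0  0  0  0  0  0]
 [ 0  0  0  0  0  0  0  0  0  0]
 [ 0  0  0  0  0  0  0  0  0  0]
 [ 0  0  0  0  0  0  0  0  0  0]
 [ 0  0  0  0  0  0  0  0  0  0]
 [ 0  0  0  0  0  0  0  0  0  0]
 [ 0  0  0  0  0  0  0  0  0  0]
 [ 0  0  0  0  0  0  0  4  0  0]
 [ 0  0  0  0  0  0  0  2  0  1]
 [ 0  0  0  0  8 13  9  5  0  3]
 [ 0  0  0  0  0  7  7  1  0  0]
 [ 0  0  0  0  0 12 10  4  0  0]
 [ 0  0  0  0  0  2  3 10  5  0]
 [ 0  0  0  0  0  0  0  5  3  0]]
side 0
Traceback (most recent call last):
  File "st.py", line 10, in <module>
    P=np.array(P);print(n,len(P));H,_,_=np.histogram2d(P[:,0],P[:,1],bins=[np.arange(-82,95,12),np.arange(-57,70,12)]);print(H.astype(int))
                                                       ~^^^^^
[590.66719829  93.21133805  23.23687291] 44.5679833388511 [ 0.49625016  0.49618137 -0.7124183 ]
```

```bash
python3 -c "
from rig import finish_job
print(finish_job())"
```

```text
the job is handed in; nothing more can be done
None
```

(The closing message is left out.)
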